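# Make room for and hang a varnish sample on the drying rail

### The job

Make room on the drying rail by sliding the orange board that hangs there along to the blue band without taking it off. Then draw the red varnished board straight up out of the slotted rack, hook it onto the rail at the green band and slide it along, still hooked on, until it hangs on the red band. Leave both boards hanging freely and square to the rail, and leave the other boards and everything else on the bench where they are.

Things in the scene. Friction and masses are not known exactly. Their poses are not given: they have to be found in the camera images.
- red_panel: Red varnished C-shaped wooden board, loose, 0.1 kg, in its own x-z plane: 8 mm thick (y), 154 tall. Origin: mid-thickness at its lower edge, below the notch and the centre of mass. Lower body x -50 to 63, z 0 to 64; spine x -50 to -28; top bar x -50 to 45, z 122 to 154 (grip here, closing along y); side mouth open to +x, z 64 to 108. Stands upright in one slot of the rack; which one varies.
- red_notch (a point): Apex of the 90 degree V notch, 28 mm wide and 14 deep, in the underside (z 108) of the red board's top bar: 122 mm above the board's origin, x 0, mid-thickness. The rail settles in it, the rail's axis then 10 mm below the apex (112 mm above the board's origin), and the board hangs upright.
- rack: Fixed wooden rack, 135 x 210 x 50 mm, four slots along its x axis at y = -69, -23, 23, 69 mm; slots 11 mm wide, 119 long, 40 deep, floor 10 mm above the bench. Boards stand in them, their x along the rack's x, tops 164 mm above the bench. Origin: on the bench below the middle of the slots.
- rail: Fixed drying rail: level steel bar 14 mm thick along its own y, axis 200 mm above the bench, y -178 to 178 mm, on 16 mm posts at y = -170 and 170 that do not rise above it; wooden foot 90 x 380 x 12 mm. Origin: on the bench below the bar's middle; x points away from the robot. Boards hang square across it, their x along its x, the mouth entering from the robot's side.
- green_band (a point): Middle of the green band, 40 mm wide along the bar, on the rail's axis (rail y = +100 mm), 200 mm above the bench: where boards are hooked on.
- blue_band (a point): Middle of the blue band, 24 mm wide along the bar, on the rail's axis (rail y = -130 mm), 200 mm above the bench: the orange board's new place, 60 mm or more beyond the red band.
- red_band: Red band on the rail, 24 mm wide along the bar; origin on the bar's axis at the band's middle, y along the bar. Its place on the bar varies (rail y -70 to -20 mm).
- orange_panel: Same C shape, size and origin convention as red_panel: 113 mm wide, 154 mm tall, 8 mm thick, about 0.1 kg. Orange, already hanging on the rail, its notch on the bar and its origin 88 mm above the bench, between the green and the blue band (rail y -20 to 35 mm at the start). Loose.
- honey_panel: Same C shape, size and origin convention as red_panel: 113 mm wide, 154 mm tall, 8 mm thick, about 0.1 kg. Honey yellow, in another slot of the rack. Leave it.
- brown_panel: Same C shape, size and origin convention as red_panel: 113 mm wide, 154 mm tall, 8 mm thick, about 0.1 kg. Dark brown, in another slot of the rack. Leave it.
- pale_panel: Same C shape, size and origin convention as red_panel: 113 mm wide, 154 mm tall, 8 mm thick, about 0.1 kg. Pale, unvarnished, in another slot of the rack. Leave it.
- water_bottle: Clear bottle with blue cap and label, 66 mm across, 215 mm tall, loose; origin under its middle.
- glue_bottle: Small white glue bottle, 44 mm across, 120 mm tall, loose, often between rack and rail; origin under its middle.
- dish: White dish, 90 mm across, 30 mm tall, loose; origin under its middle.
- hammer: Hammer 260 mm long lying along its x, under 60 mm tall, loose.
- wax_jar: Steel jar with blue lid, 72 mm across, 50 mm tall, loose; origin under its middle.
- oilstone: Dark oilstone, 160 x 60 x 30 mm, loose; origin under its middle.
Not all that is in view belongs to the job. Leave any purple look-alike of the orange_panel alone.

How it is judged:
By the outcome, as a careful person would: the job done as asked, in the order asked, and still so for the second after the job is handed in, with the robot touching nothing.
It also fails if it takes over 72 s, if anything falls off the work surface, if the arm or the gripper's body presses on something with over 40 N, if the wrist force passes 120 N, or if a joint passes its speed limit or range.

### The arm

A 6-joint arm with a two-finger parallel gripper is mounted at the origin on the work surface. World frame = base frame: x ahead of the robot, y to its left, z up, the work surface at z = 0. Lengths are in m, angles in rad, forces in N, time in s.
With the tool pointing down it reaches from about 0.275 to 0.825 m from the base axis. Payload 4.9 kg.
Tool frame: the origin (TCP) lies between the finger pads; the fingertips stand 25 mm ahead of it and the grasp point (between the pads) lies 6 mm ahead of it; z points along the fingers, y is the line along which they close (so a half turn about z gives the same grasp; the last joint's range is limited). The gripper opens to 85 mm and grips with 20 to 120 N. Pads are 22 mm wide; open, the fingers measure 114 mm over their backs; the gripper's body (76 mm by 85 mm) begins 54 mm behind the grasp point. The pads swing forward as they close: fully open they stand 13 mm farther back than shut.
Start: joints at [-1.379, 0.326, -0.193, 1.052, 0, 1.437], TCP at [0.176, -0.521, 0.256] pointing down, gripper open.
Joint ranges: [-2.65, 2.65], [-0.97, 1.79], [-1.3, 1.35], [-1.93, 2.1], [-1.47, 1.37], [-3.14, 3.14]. Speed limits (rad/s): [2.57, 2.57, 3.14, 3.14, 3.14, 3.14].

### API

Orientations are given as [roll, pitch, yaw] about the fixed x, y, z axes, in that order (R = Rz(yaw) Ry(pitch) Rx(roll)).
In Python, from workcell import manip gives the robot as it stands. The module is installed in compiled form; this text tells all that it offers.
- The arm moves only by the tool servo_tool, never from a script. Its arguments are lists of equal length, an entry for each row: "offset": the shift along the tool's x, y, z in units of 0.05 m (1.0 is 0.05 m), a list of three; "rotation": the turn, a rotation vector about the tool's x, y, z in units of 8 degrees (1.0 is 8 degrees), a list of three. In form: {"offset": [[x, y, z], ...], "rotation": [[wx, wy, wz], ...]}. A call has 1 to 10 rows; each row shifts and turns the commanded pose from where the row before left it, along the tool's axes as they then stand; what a row does not reach is not made up. A row lasts 1/10 s, in which the tool goes at most 50 mm and 8.59 degrees, less where a joint would pass 70% of its speed; a pose out of reach is approached as far as the arm can. A call with a number of a shift or a turn outside -1 to 1 is refused whole. A call with a gripper value outside its range is refused whole. "gripper" is the closure, from -1 (fully open) to 1 (shut), set as the call begins (left out, the last holds). The fingers move at their own pace and stop on an object; "force" is the grip in N (left out, the last holds). Time passes only in rows, so rows that do not move let the fingers close. It gives the time, the measured TCP pose, the force, the opening and the grip force at its end, in the units of the state.
- manip.observe(): the state, without advancing time (a new reading comes with each control period).
- manip.camera(name): name is "side" or "top" or "wrist"; returns the picture (420x560x3 uint8, red, green, blue); there is no depth.
- manip.camera_info(name): a dict with "fov_y" (degrees; the focal length in pixels is half the picture's height over the tangent of half this angle, whatever the lens; pixels are square), "cx", "cy" (the principal point, pixels), "k1" (the pictures are not rectified: a ray, as slopes to the right and down, at radius r is drawn at 1 + k1 r^2 times it, then the intrinsics apply), "rvec" (rotation vector, rad) and "tvec" (3), from world to camera coordinates, as OpenCV has them; the wrist camera has in their place "hand_eye" (4x4, takes a point from camera to tool coordinates, whose origin is the TCP and whose axes are the flange's). Camera axes: x right, y down, z forward; pixel columns grow to the right and rows downward; lengths in m; the calibration is good to about 2 mm. A picture is of the moment at which its call begins: read the wrist's pose just before it. camera_info takes no time and is no camera call.
- manip.finish_job(): hands the job in; it is judged then, once.
The state is a dict: "t": time; "qpos": joint angles; "qvel": joint speeds; "effort": joint torques, N m; "eef_pos": TCP position; "tool_rot": TCP orientation; "contact_force": force on the tool from outside, world axes, zero at the start; "torque": the same for the moment, N m; "gripper_width": finger opening in m; "gripper_force": force on a finger pad.
Only numpy, scipy, OpenCV 4.12 (cv2) and the standard library are available. Lean on these libraries where they do the work, as an engineer would, in place of code of your own. Each camera call takes 0.05 s, during which the arm holds its last target. There are 200 camera calls.

## Working session

There is one attempt and no reset: what is moved stays moved. The work goes in short steps, Python scripts to look and compute and a tool call to move; the robot and the scene stay as the last step left them, time stands still between calls to the robot, and variables do not carry over. Pictures are saved under pics/ and viewed, at most 10 in all, crops included, and the job is handed in when it is done.

Besides the shell and the picture viewer there is one more tool, called after "Call:" as a command line: name --argument value ..., lists and objects as JSON in quotes. servo_tool: Moves the arm, as the interface text tells. Shifts and turns lie within -1 to 1; 1 stands for 0.05 m of shift or 8 degrees of turn. Its arguments: {"type":"object","properties":{"offset":{"type":"array"},"rotation":{"type":"array"},"gripper":{"type":"number"},"force":{"type":"number"}},"required":["offset","rotation"]}

```bash
mkdir -p pics; cat > h.py <<'E'
import numpy as np, cv2
from scipy.spatial.transform import Rotation as Ro
from workcell import manip
def K(i):
    f=210/np.tan(np.radians(i['fov_y'])/2); return f
def ray(name,uv,state=None):
    """world origin and direction for pixel"""
    i=manip.camera_info(name); f=K(i)
    d=np.array([(uv[0]-i['cx'])/f,(uv[1]-i['cy'])/f]); s=d.copy()
    for _ in range(30): s=d/(1+i['k1']*(s@s))
    v=np.array([s[0],s[1],1.])
    if 'rvec' in i:
        R=Ro.from_rotvec(np.ravel(i['rvec'])).as_matrix(); o=-R.T@np.ravel(i['tvec']); v=R.T@v
    else:
        H=np.array(i['hand_eye']); T=np.eye(4); T[:3,:3]=Ro.from_euler('xyz',state['tool_rot']).as_matrix(); T[:3,3]=state['eef_pos']
        M=T@H; o=M[:3,3]; v=M[:3,:3]@v
    return o,v/np.linalg.norm(v)
def atz(name,uv,z,state=None):
    o,v=ray(name,uv,state); return o+v*(z-o[2])/v[2]
def tri(*rs):
    A=sum(np.eye(3)-np.outer(v,v) for o,v in rs); b=sum((np.eye(3)-np.outer(v,v))@o for o,v in rs)
    p=np.linalg.solve(A,b); return p,[round(float(np.linalg.norm(np.cross(p-o,v)))*1000,1) for o,v in rs]
def proj(name,p):
    i=manip.camera_info(name); f=K(i)
    R=Ro.from_rotvec(np.ravel(i['rvec'])).as_matrix(); c=R@np.array(p)+np.ravel(i['tvec']); s=c[:2]/c[2]; s=s*(1+i['k1']*(s@s)); return s*f+[i['cx'],i['cy']]
E
python3 - <<'E'
from h import *
s=manip.observe(); print({k:np.round(v,3).tolist() for k,v in s.items()})
ims=[manip.camera(n) for n in('side','top','wrist')]
for n,im in zip(('side','top','wrist'),ims):
    cv2.imwrite(f'pics/{n}0.png',im[:,:,::-1]); print(n,manip.camera_info(n))
E
```

```text
{'t': 0.0, 'qpos': [-1.379, 0.327, -0.194, 1.052, -0.0, 1.437], 'qvel': [0.0, 0.0, -0.001, 0.002, -0.003, 0.0], 'effort': [0.0, -44.34, 26.244, 0.015, -0.0, -0.0], 'eef_pos': [0.176, -0.521, 0.255], 'tool_rot': [-3.14, -0.0, 0.326], 'contact_force': [0.294, -0.339, 0.445], 'torque': [-0.063, -0.008, -0.035], 'gripper_force': 0.0, 'gripper_width': 0.086}
side {'fov_y': 44.72276051549357, 'cx': 282.0209392853655, 'cy': 211.32801268252757, 'k1': -0.06462933795875576, 'rvec': array([ 0.23881823, -2.62221844,  1.57444466]), 'tvec': array([0.49096611, 0.22652904, 1.61871269])}
top {'fov_y': 45.8419517887259, 'cx': 284.0292230426811, 'cy': 208.85142487218135, 'k1': -0.06932635480524209, 'rvec': array([ 2.16928386, -2.20729815,  0.04571691]), 'tvec': array([-0.10329734,  0.51014024,  1.74830089])}
wrist {'fov_y': 61.26261630741558, 'cx': 281.027045155478, 'cy': 210.37715478198524, 'k1': -0.007182290746952764, 'hand_eye': array([[-1.26212357e-04, -9.60670586e-01, -2.77690491e-01,
         7.09624400e-02],
       [ 9.99999918e-01, -2.27936512e-04,  3.34039368e-04,
         4.06249844e-04],
       [-3.84197597e-04, -2.77690426e-01,  9.60670537e-01,
        -1.18856893e-01],
       [ 0.00000000e+00,  0.00000000e+00,  0.00000000e+00,
         1.00000000e+00]])}
```

View pics/side0.png

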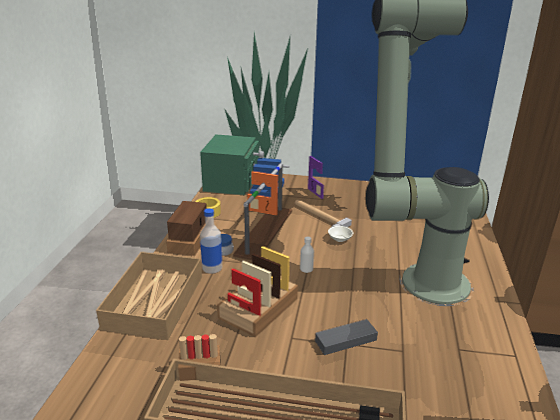

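View pics/top0.png

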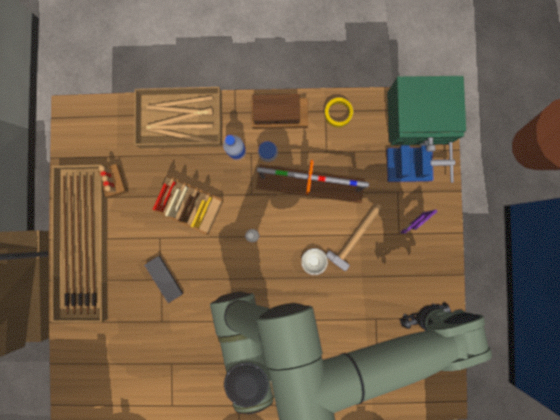

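The side view shows the red board in the front-left slot at about (247,290). The orange board hangs on the rail at about (265,193), with the purple look-alike apart at (316,178). In the top view the red board is at (164,196), the orange board at (310,176), the green band at (281,173), the red band at (322,180) and the purple look-alike at (420,221).

Things that could be taken for the red board: the red/white blocks at top (106,180) and side (200,346), and the brown, pale and honey boards. For the orange board it is the purple frame. Next I'll check the choice in close crops.

```bash
python3 - <<'E'
import cv2
a=cv2.imread('pics/top0.png'); s=cv2.imread('pics/side0.png')
def crop(im,x,y,w,h,k): return cv2.resize(im[y:y+h,x:x+w],None,fx=k,fy=k,interpolation=cv2.INTER_CUBIC)
cv2.imwrite('pics/topc.png',cv2.vconcat([crop(a,248,150,130,50,6),crop(a,150,172,130,50,6)]))
cv2.imwrite('pics/sidec.png',cv2.hconcat([crop(s,215,240,90,95,4.4),crop(s,235,150,90,95,4.4)]))
E
```

```text
(no output)
```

View pics/topc.png

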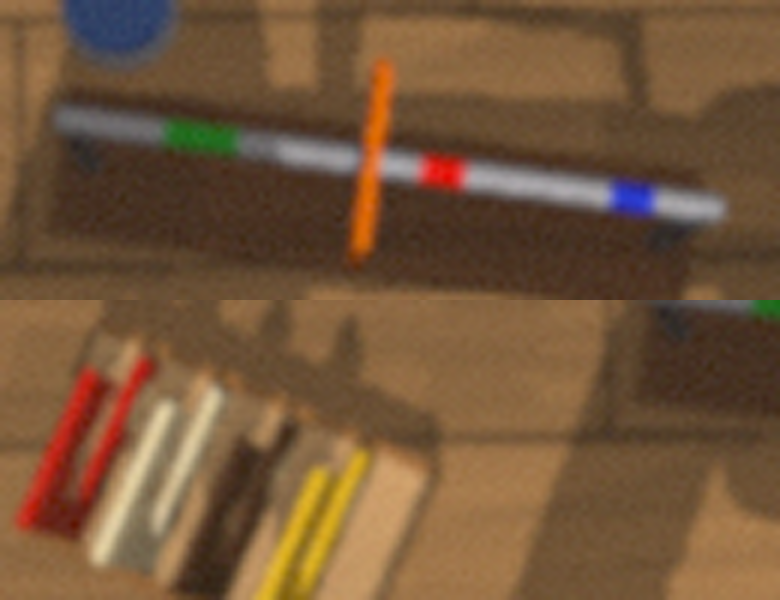

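View pics/sidec.png

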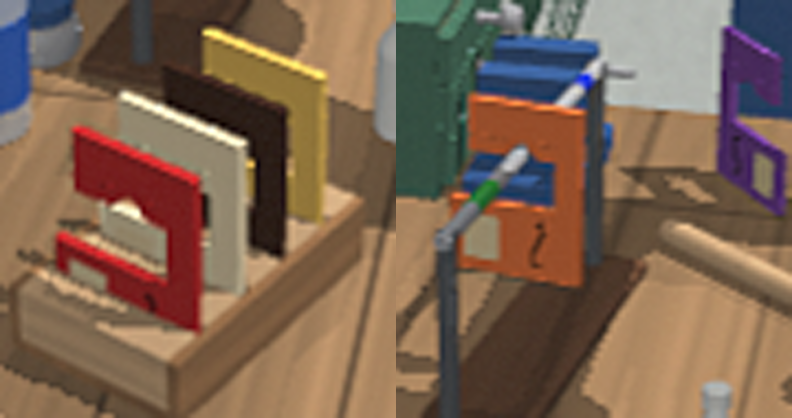

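The crops confirm the choice: the red C board stands in the outermost (+y) slot, its top corners at side (231.6,269.1) and (260.5,280.5). The orange board is on the bar between the green and red bands, with blue at the far end (353.5,183.2 in top).

```bash
python3 - <<'E'
from h import *
np.set_printoptions(precision=4,suppress=True)
T=dict(railL=(257.2,169.7),railR=(368.8,184.7),green=(281.5,172.7),red=(321.8,178.7),blue=(353.5,183.2))
P={k:atz('top',v,.203) for k,v in T.items()}
for k,v in P.items(): print(k,v)
d=P['railR']-P['railL']; print('len',np.linalg.norm(d),'rail y dir yaw',np.degrees(np.arctan2(-d[1],-d[0]))-90)
y=-d/np.linalg.norm(d); mid=(P['railL']+P['railR'])/2
for k in P: print(k,'rail y',(P[k]-mid)@y)
for n,t,s in (('railL',T['railL'],(246.4,204)),('green',T['green'],(255.2,193.9)),('blue',T['blue'],(278,168.6)),('redboard far',(165.5,184),(231.6,269.1)),('redboard near',(154.2,209.5),(260.5,280.5)),('or near',(308,193),(235+188/4.4,150+110/4.4)),('or far',(312,160.3),(235+72/4.4,150+95/4.4))):
    print(n,*tri(ray('top',t),ray('side',s)))
a=atz('top',(165.5,184),.164);b=atz('top',(154.2,209.5),.164);print('redbar',a,b,np.linalg.norm(a-b),np.degrees(np.arctan2(*(a-b)[1::-1])))
a=atz('top',(312,160.3),.242);b=atz('top',(308,193),.242);print('orbar',a,b,np.linalg.norm(a-b),np.degrees(np.arctan2(*(a-b)[1::-1])))
print('glue top',atz('top',(252,235),.12),'water top',atz('top',(233,141),.215))
E
```

```text
railL [ 0.6243 -0.0311  0.203 ]
railR [ 0.57   -0.3845  0.203 ]
green [ 0.6132 -0.1083  0.203 ]
red [ 0.5917 -0.2358  0.203 ]
blue [ 0.5756 -0.336   0.203 ]
len 0.3575347725874076 rail y dir yaw -8.730613163438761
railL rail y 0.1787673862937038
railR rail y -0.1787673862937038
green rail y 0.10084320328545639
red rail y -0.02848140605438083
blue rail y -0.13000751363831492
railL [ 0.624  -0.031   0.2001] [0.6, 0.6]
green [ 0.6126 -0.1084  0.2003] [1.0, 1.0]
blue [ 0.5756 -0.3366  0.199 ] [0.4, 0.4]
redboard far [0.591  0.2747 0.1581] [1.9, 1.9]
redboard near [0.5053 0.3117 0.1589] [0.6, 0.6]
or near [ 0.547  -0.1893  0.2395] [3.2, 3.2]
or far [ 0.6461 -0.2043  0.2371] [0.1, 0.1]
redbar [0.5885 0.2728 0.164 ] [0.5055 0.3104 0.164 ] 0.09109164132787234 -24.399351693659693
orbar [ 0.6452 -0.2041  0.242 ] [ 0.5437 -0.1896  0.242 ] 0.10255455598574593 -8.096468562690253
glue top [ 0.4173 -0.0054  0.12  ] water top [0.7158 0.0438 0.215 ]
```

Heights agree: rail axis about 0.200, boards about 0.16 and 0.24, rail length 357 mm. Now moving to above the orange board.

Call:
servo_tool --offset '[[0,0,-0.37],[0,0,-0.37],[0,0,-0.37],[0,0,-0.37],[0.5,-0.5,0],[0.5,-0.5,0],[0.5,-0.5,0],[0.5,-0.5,0],[0.5,-0.5,0],[0.5,-0.5,0]]' --rotation '[[0,0,0.86],[0,0,0.86],[0,0,0.86],[0,0,0.86],[0,0,0],[0,0,0],[0,0,0],[0,0,0],[0,0,0],[0,0,0]]' --gripper -0.2

```text
t: 1.15
eef_pos: [0.3483, -0.3948, 0.3301]
tool_rot: [-3.141, 0.0, -0.155]
contact_force: [0.2, -0.4, -0.4]
gripper_width: 0.0509
gripper_force: 0.0
```

Call:
servo_tool --offset '[[0.5,-0.5,0],[0.5,-0.5,0],[0.5,-0.5,0],[0.5,-0.5,0],[0.5,-0.5,0],[0.5,-0.5,0],[0.4,-0.5,0],[0,0,0],[0,0,0]]' --rotation '[[0,0,0],[0,0,0],[0,0,0],[0,0,0],[0,0,0],[0,0,0],[0,0,0],[0,0,0],[0,0,0]]'

```text
t: 2.05
eef_pos: [0.5424, -0.2486, 0.3297]
tool_rot: [-3.142, 0.001, -0.153]
contact_force: [0.9, -0.2, 0.2]
gripper_width: 0.0511
gripper_force: 0.0
```

```bash
python3 - <<'E'
from h import *
import json
s=manip.observe(); im=manip.camera('wrist'); cv2.imwrite('pics/w1.png',im[:,:,::-1]); json.dump({k:np.array(v).tolist() for k,v in s.items()},open('w1.json','w'))
E
```

```text
(no output)
```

View pics/w1.png

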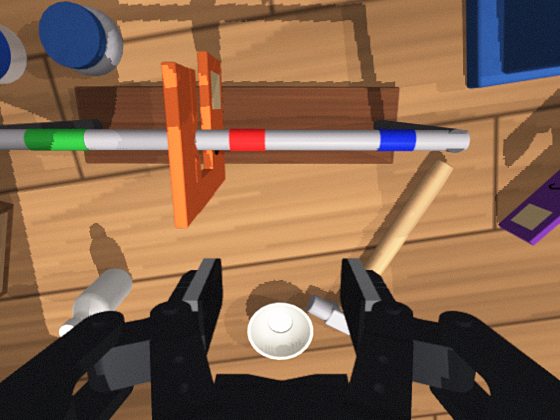

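The wrist view shows the orange board's top edge from (170,63) to (181,226), with the red band at (247,140), blue at (398,140) and green at (57,140). It hangs square and nothing stands between it and blue.

```bash
python3 - <<'E'
from h import *
import json
np.set_printoptions(precision=4,suppress=True)
s=json.load(open('w1.json'))
mid=np.array([.5972,-.2078]);c,sn=np.cos(.1524),np.sin(.1524)
X=np.array([c,-sn]);Y=np.array([sn,c])
for n,uv,z in (('green',(57,140),.205),('red',(247,140),.205),('blue',(398,140),.205),('end',(467,140),.2),('orfar',(170,63),.242),('ornear',(181,226),.242)):
    p=atz('wrist',uv,z,s)[:2]; print(n,p,'rail xy',(p-mid)@X,(p-mid)@Y)
E
```

```text
green [ 0.6152 -0.1064] rail xy 0.002364514983927343 0.10291402008855172
red [ 0.5954 -0.2338] rail xy 0.0021421008275658735 -0.025933613080089134
blue [ 0.5798 -0.3347] rail xy 0.0021044340266458753 -0.12808648134521816
end [ 0.5719 -0.3835] rail xy 0.0016947652366361237 -0.17751033435358127
orfar [ 0.6449 -0.2038] rail xy 0.04651418974138359 0.011199524806723971
ornear [ 0.553  -0.1883] rail xy -0.046631479750241414 0.012554475150858786
```

Call:
servo_tool --offset '[[0.33,-0.4,0],[0.33,-0.4,0],[0.32,-0.39,0],[0,0,0],[0,0,0]]' --rotation '[[0,0,0],[0,0,0],[0,0,0],[0,0,0],[0,0,0]]'

```text
t: 2.6
eef_pos: [0.5991, -0.1988, 0.3301]
tool_rot: [3.141, 0.001, -0.155]
contact_force: [-0.1, 0.3, 0.2]
gripper_width: 0.0513
gripper_force: 0.0
```

Call:
servo_tool --offset '[[0,-0.03,0.3],[0,0,0.3],[0,0,0.3],[0,0,0.3],[0,0,0.3],[0,0,0.26],[0,0,0],[0,0,0]]' --rotation '[[0,0,0],[0,0,0],[0,0,0],[0,0,0],[0,0,0],[0,0,0],[0,0,0],[0,0,0]]'

```text
t: 3.4
eef_pos: [0.5996, -0.1971, 0.2425]
tool_rot: [3.142, 0.0, -0.156]
contact_force: [-0.5, 0.7, 0.5]
gripper_width: 0.051
gripper_force: 0.0
```

Call:
servo_tool --offset '[[0,0,0],[0,0,0],[0,0,0],[0,0,0],[0,0,0],[0,0,0]]' --rotation '[[0,0,0],[0,0,0],[0,0,0],[0,0,0],[0,0,0],[0,0,0]]' --gripper 1 --force 25

```text
t: 4.0
eef_pos: [0.6004, -0.1965, 0.243]
tool_rot: [3.141, -0.001, -0.154]
contact_force: [-0.6, 0.7, 5.4]
gripper_width: 0.0071
gripper_force: 30.3
```

Call:
servo_tool --offset '[[0,0,-0.03],[0,0.1,0],[0,0.2,0],[0,0.25,0],[0,0.25,0],[0,0.25,0],[0,0.25,0],[0,0.1,0],[0,0,0]]' --rotation '[[0,0,0],[0,0,0],[0,0,0],[0,0,0],[0,0,0],[0,0,0],[0,0,0],[0,0,0],[0,0,0]]'

```text
t: 4.9
eef_pos: [0.5889, -0.267, 0.2436]
tool_rot: [3.141, 0.0, -0.156]
contact_force: [0.3, -0.2, -0.4]
gripper_width: 0.0075
gripper_force: 29.7
```

Call:
servo_tool --offset '[[0,0.12,0],[0,0.25,0],[0,0.25,0],[0,0.25,0],[0,0.25,0],[0,0.17,0],[0,0.08,0],[0,0,0],[0,0,0]]' --rotation '[[0,0,0],[0,0,0],[0,0,0],[0,0,0],[0,0,0],[0,0,0],[0,0,0],[0,0,0],[0,0,0]]'

```text
t: 5.8
eef_pos: [0.5787, -0.3331, 0.2437]
tool_rot: [-3.141, 0.0, -0.154]
contact_force: [0.1, 0.5, -0.7]
gripper_width: 0.0075
gripper_force: 29.6
```

Call:
servo_tool --offset '[[0,0.035,0],[0,0,0.015],[0,0,0],[0,0,0]]' --rotation '[[0,0,0],[0,0,0],[0,0,0],[0,0,0]]'

```text
t: 6.2
eef_pos: [0.5787, -0.3349, 0.2432]
tool_rot: [-3.142, -0.001, -0.154]
contact_force: [0.6, -0.3, -0.9]
gripper_width: 0.0074
gripper_force: 29.8
```

Call:
servo_tool --offset '[[0,0,0],[0,0,0],[0,0,0],[0,0,0],[0,0,-0.2],[0,0,-0.4],[0,0,-0.5],[0,0,-0.5],[0,0,-0.3],[0,0,0]]' --rotation '[[0,0,0],[0,0,0],[0,0,0],[0,0,0],[0,0,0],[0,0,0],[0,0,0],[0,0,0],[0,0,0],[0,0,0]]' --gripper 0.1

```text
t: 7.2
eef_pos: [0.5794, -0.3358, 0.3417]
tool_rot: [3.139, -0.005, -0.155]
contact_force: [1.1, 0.5, 0.6]
gripper_width: 0.0383
gripper_force: 0.0
```

Call:
servo_tool --offset '[[-0.1,-0.3,0],[-0.2,-0.63,0],[-0.2,-0.63,0],[-0.2,-0.63,0],[-0.2,-0.63,0],[-0.2,-0.63,0],[-0.2,-0.63,0],[-0.2,-0.63,0],[-0.2,-0.63,0],[-0.2,-0.63,0]]' --rotation '[[0,0,0],[0,0,0],[0,0,0],[0,0,0],[0,0,0],[0,0,0],[0,0,0],[0,0,0],[0,0,0],[0,0,0]]'

```text
t: 8.2
eef_pos: [0.5298, -0.0241, 0.3373]
tool_rot: [-3.141, 0.001, -0.155]
contact_force: [0.4, 0.0, 0.8]
gripper_width: 0.0382
gripper_force: 0.0
```

Call:
servo_tool --offset '[[-0.2,-0.63,0],[-0.2,-0.63,0],[-0.2,-0.63,0],[-0.2,-0.63,0],[-0.2,-0.63,0],[-0.2,-0.63,0],[-0.2,-0.63,0],[-0.2,-0.63,0],[-0.2,-0.63,0],[-0.2,-0.63,0]]' --rotation '[[0,0,0],[0,0,0],[0,0,0],[0,0,0],[0,0,0],[0,0,0],[0,0,0],[0,0,0],[0,0,0],[0,0,0]]'

```text
t: 9.2
eef_pos: [0.4444, 0.1356, 0.3549]
tool_rot: [-3.015, 0.001, 0.061]
contact_force: [-0.2, 0.4, 0.5]
gripper_width: 0.0385
gripper_force: 0.0
```

Call:
servo_tool --offset '[[0,0,0],[0,0,0],[0,0,0],[0,0,0]]' --rotation '[[0,0,0.65],[0,0,0.65],[0,0,0.65],[0,0,0]]'

```text
t: 9.6
eef_pos: [0.4405, 0.0651, 0.3546]
tool_rot: [-2.966, 0.041, -0.13]
contact_force: [0.3, 0.2, 0.2]
gripper_width: 0.0385
gripper_force: 0.0
```

```bash
python3 - <<'E'
from h import *
import json
s=manip.observe(); im=manip.camera('wrist'); t=manip.camera('top'); cv2.imwrite('pics/top2.png',t[:,:,::-1])
json.dump({k:np.array(v).tolist() for k,v in s.items()},open('w2.json','w'));print(s['t'],s['eef_pos'],s['tool_rot'])
c=cv2.resize(t[150:210,248:388],(560,240),interpolation=cv2.INTER_CUBIC)
cv2.imwrite('pics/w2.png',cv2.vconcat([im[:350],c])[:,:,::-1])
E
```

```text
9.6 [0.44049641 0.06514537 0.35460615] [-2.96620001  0.04092704 -0.13021822]
```

View pics/w2.png

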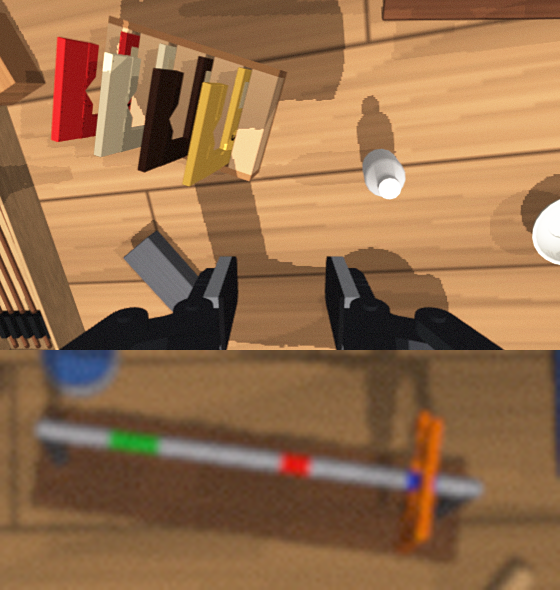

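The wrist view shows the rack boards with red leftmost, its top bar from about (60,40) to (57,140). The top crop shows the orange board square on the blue band at (425,480). The tool is tilted, so I'll check the joints.

```bash
python3 - <<'E'
from h import *
s=manip.observe(); print(s['t'],np.round(s['qpos'],3),np.round(s['eef_pos'],4),np.round(s['tool_rot'],3))
E
```

```text
9.7 [-0.128  0.09  -0.253  1.268  0.176  3.141] [0.4407 0.0667 0.3547] [-2.966  0.04  -0.127]
```

```bash
cat >> h.py <<'E'
def go(pos,yaw,s=None):
    """detilt rotvec units at current pose, yaw turn units about tool z, then shift units in the final tool frame"""
    s=s or manip.observe(); R=Ro.from_euler('xyz',s['tool_rot']); 
    x=R.as_matrix()[:,0]; y0=np.arctan2(x[1],x[0]); F=Ro.from_euler('xyz',[np.pi,0,y0])
    T=Ro.from_euler('xyz',[np.pi,0,yaw]); d=T.as_matrix().T@(np.array(pos)-s['eef_pos'])/.05
    a=(yaw-y0+np.pi)%(2*np.pi)-np.pi
    print('detilt',np.round((R.inv()*F).as_rotvec()/np.radians(8),3),'turn z',np.round(-np.degrees(a)/8,3),'shift',np.round(d,3),'q',np.round(s['qpos'],2),s['t'])
E
python3 -c "
from h import *
go([.548,.292,.33],np.pi-.426)"
```

```text
detilt [-1.261  0.287 -0.025] turn z -20.359 shift [-0.091  4.99   0.494] q [-0.13  0.09 -0.25  1.27  0.18  3.14] 9.7
```

Call:
servo_tool --offset '[[0,0,0],[0,0,0],[0,0,0],[0,0,0],[0,0,0],[0,0,0],[0,0,0],[0,0,0],[0,0,0],[0,0,0]]' --rotation '[[0,0,-0.9],[-0.6,0.14,-0.7],[-0.6,0.14,-0.7],[0,0,-1],[0,0,-1],[0,0,-1],[0,0,-1],[0,0,-1],[0,0,-1],[0,0,-1]]'

```text
t: 10.7
eef_pos: [0.4407, 0.0678, 0.3547]
tool_rot: [3.114, -0.03, 1.174]
contact_force: [-0.7, 0.1, 0.9]
gripper_width: 0.0385
gripper_force: 0.0
```

Call:
servo_tool --offset '[[0,0,0],[0,0,0],[0,0,0],[0,0,0],[0,0,0],[0,0,0],[0,0,0],[0,0,0],[0,0,0],[0,0,0]]' --rotation '[[0,0,-1],[0,0,-1],[0,0,-1],[0,0,-1],[0,0,-1],[0,0,-1],[0,0,-1],[0,0,-1],[0,0,-1],[0,0,0]]'

```text
t: 11.7
eef_pos: [0.4407, 0.0677, 0.3546]
tool_rot: [3.105, 0.017, 2.423]
contact_force: [0.2, 0.2, 0.4]
gripper_width: 0.0385
gripper_force: 0.0
```

```bash
python3 -c "
from h import *
go([.548,.262,.34],np.pi-.426)"
```

```text
detilt [0.264 0.121 0.002] turn z -2.093 shift [-0.348  4.426  0.293] q [-0.02  0.05 -0.29  1.2   0.02  0.69] 11.7
```

Call:
servo_tool --offset '[[0,0,0],[0,0,0],[0,0,0],[-0.03,0.3,0.03],[-0.05,0.6,0.05],[-0.05,0.7,0.05],[-0.05,0.7,0.05],[-0.05,0.7,0.05],[-0.05,0.7,0.05],[-0.05,0.6,0]]' --rotation '[[0.26,0.12,-0.3],[0,0,-0.9],[0,0,-0.9],[0,0,0],[0,0,0],[0,0,0],[0,0,0],[0,0,0],[0,0,0],[0,0,0]]'

```text
t: 12.7
eef_pos: [0.5451, 0.2587, 0.3395]
tool_rot: [-3.141, 0.0, 2.712]
contact_force: [0.6, -0.4, -0.6]
gripper_width: 0.0383
gripper_force: 0.0
```

Call:
servo_tool --offset '[[0,0.1,0],[0,0,0],[0,0,0]]' --rotation '[[0,0,0],[0,0,0],[0,0,0]]'

```text
t: 13.0
eef_pos: [0.5464, 0.26, 0.3402]
tool_rot: [-3.14, 0.0, 2.714]
contact_force: [-0.8, 0.3, -0.4]
gripper_width: 0.0387
gripper_force: 0.0
```

```bash
python3 - <<'E'
from h import *
import json
s=manip.observe(); im=manip.camera('wrist'); cv2.imwrite('pics/w3.png',im[:,:,::-1])
json.dump({k:np.array(v).tolist() for k,v in s.items()},open('w3.json','w'));print(s['t'],s['eef_pos'],s['tool_rot'])
E
```

```text
13.0 [0.54636753 0.25999858 0.34023752] [-3.14047002e+00  4.36472290e-04  2.71355921e+00]
```

View pics/w3.png

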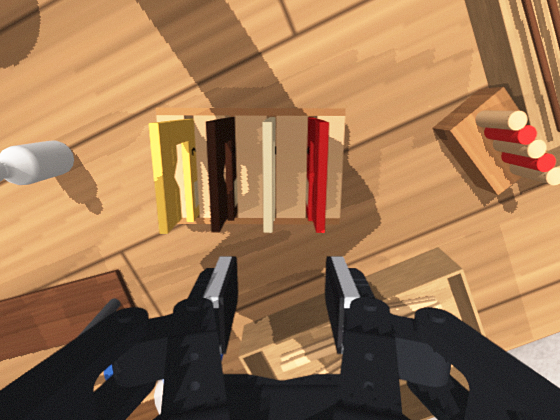

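The wrist view over the rack shows red's top edge as the right-hand strip, from (321,119) at the near/spine end to (321,231) at the far end. The pale board is next to it at x=268.

```bash
python3 - <<'E'
from h import *
import json
np.set_printoptions(precision=4,suppress=True)
s=json.load(open('w3.json'))
im=cv2.imread('pics/w3.png').astype(int)
for v in range(125,232,15):
    r=im[v,295:345]; m=(r[:,2]>90)&(r[:,1]<60); u=np.where(m)[0]+295; print(v,u.min(),u.max(),im[v,u.min():u.max()+1,2])
a=atz('wrist',(321,119),.164,s);b=atz('wrist',(321,231),.164,s);print(a,b,np.linalg.norm(a-b),np.degrees(np.arctan2(*(b-a)[1::-1])))
w=json.load(open('w2.json'))
print(tri(ray('wrist',(321,231),s),ray('top',(165.5,184)),ray('side',(231.6,269.1))),tri(ray('wrist',(321,119),s),ray('top',(154.2,209.5)),ray('side',(260.5,280.5))))
E
```

```text
125 308 327 [ 93  87  92  93  91  90  89 109 123 120 124 154 194 197 192 196 195 194
 195 193]
140 310 327 [ 97  98  90  90  99 117 119 124 133 171 193 197 193 190 194 195 192 186]
155 307 327 [107  88 102 153 173 166 130 111 129 117 119 158 193 194 190 189 194 189
 194 190 170]
170 309 326 [131 160 172 167 147 122 121 121 130 171 196 194 192 189 190 193 192 179]
185 309 325 [161 194 192 164 116 121 122 115 152 189 194 191 191 188 192 193 189]
200 308 325 [157 188 191 175 128 109 129 117 131 167 190 194 191 190 193 191 193 175]
215 307 324 [104 158 190 191 169 131 124 124 119 152 191 193 191 189 186 188 187 183]
230 316 324 [164 191 188 185 183 195 214 245 232]
[0.504  0.3145 0.164 ] [0.5923 0.2775 0.164 ] 0.09569241999141348 -22.74099589024233
(array([0.5918, 0.2759, 0.1591]), [2.6, 3.3, 0.8]) (array([0.5049, 0.3132, 0.1595]), [1.8, 1.7, 0.6])
```

```bash
python3 - <<'E'
from h import *
import json
s=json.load(open('w3.json'))
a=atz('wrist',(323.5,119),.164,s);b=atz('wrist',(320,231),.164,s)
yaw=np.arctan2(*(b-a)[1::-1]);print(a,b,np.linalg.norm(a-b),np.degrees(yaw))
X=np.array([np.cos(yaw),np.sin(yaw),0])
o=a+.05*X; o2=b-.045*X; print('notch',o,o2)
o=(o+o2)/2; o[2]=.3; go(o,np.pi+yaw)
o[2]=.166; go(o,np.pi+yaw)
E
```

```text
[0.50485813 0.31629657 0.164     ] [0.59190978 0.27666895 0.164     ] 0.09564694632217043 -24.475958289905947
notch [0.55036489 0.295581   0.164     ] [0.5509537  0.29531297 0.164     ]
detilt [-0.007  0.005 -0.   ] turn z -0.008 shift [0.22  0.689 0.81 ] q [ 0.32  0.4   0.12  1.3  -0.    0.75] 13.05
detilt [-0.007  0.005 -0.   ] turn z -0.008 shift [0.22  0.689 3.49 ] q [ 0.32  0.4   0.12  1.3  -0.    0.75] 13.05
```

Call:
servo_tool --offset '[[0.07,0.23,0.2],[0.08,0.23,0.3],[0.07,0.23,0.3],[0,0,0],[0,0,0]]' --rotation '[[0,0,0],[0,0,0],[0,0,0],[0,0,0],[0,0,0]]'

```text
t: 13.55
eef_pos: [0.5506, 0.2961, 0.2992]
tool_rot: [-3.139, -0.001, 2.716]
contact_force: [-0.6, 0.3, 0.5]
gripper_width: 0.0383
gripper_force: 0.0
```

```bash
python3 -c "
from h import *
go([.5507,.2954,.162],np.pi-.4272)"
```

```text
detilt [-0.017 -0.004  0.   ] turn z 0.008 shift [-0.008 -0.012  2.744] q [ 0.38  0.45  0.1   1.23 -0.    0.8 ] 13.55
```

Call:
servo_tool --offset '[[0,-0.01,0.3],[0,0,0.4],[0,0,0.4],[0,0,0.4],[0,0,0.4],[0,0,0.4],[0,0,0.3],[0,0,0.14],[0,0,0]]' --rotation '[[0,0,0],[0,0,0],[0,0,0],[0,0,0],[0,0,0],[0,0,0],[0,0,0],[0,0,0],[0,0,0]]'

```text
t: 14.45
eef_pos: [0.5508, 0.2949, 0.1629]
tool_rot: [-3.14, 0.0, 2.714]
contact_force: [0.6, -0.4, 0.1]
gripper_width: 0.0383
gripper_force: 0.0
```

Call:
servo_tool --offset '[[0,0,0],[0,0,0],[0,0,0],[0,0,0],[0,0,0],[0,0,0]]' --rotation '[[0,0,0],[0,0,0],[0,0,0],[0,0,0],[0,0,0],[0,0,0]]' --gripper 1 --force 40

```text
t: 15.05
eef_pos: [0.5519, 0.2956, 0.1647]
tool_rot: [3.14, 0.003, 2.715]
contact_force: [0.3, -1.2, 5.6]
gripper_width: 0.0072
gripper_force: 41.2
```

Call:
servo_tool --offset '[[0,0,-0.1],[0,0,-0.2],[0,0,-0.3],[0,0,-0.3],[0,0,-0.4],[0,0,-0.5],[0,0,-0.6],[0,0,-0.6],[0,0,-0.6],[0,0,0]]' --rotation '[[0,0,0],[0,0,0],[0,0,0],[0,0,0],[0,0,0],[0,0,0],[0,0,0],[0,0,0],[0,0,0],[0,0,0]]'

```text
t: 16.05
eef_pos: [0.5524, 0.2961, 0.3486]
tool_rot: [3.137, 0.006, 2.715]
contact_force: [0.1, 0.4, -1.3]
gripper_width: 0.0072
gripper_force: 40.1
```

```bash
python3 - <<'E'
from h import *
s=manip.observe(); im=manip.camera('side'); print(s['t'],s['tool_rot'],s['contact_force'],s['gripper_width'])
cv2.imwrite('pics/s3.png',cv2.resize(im[160:340,180:360],(720,600*720//720),interpolation=cv2.INTER_CUBIC)[:,:,::-1])
go([.5197,-.0933,.345],np.pi-.1524)
E
```

```text
16.05 [3.13650598 0.0061948  2.71490386] [ 0.1012635   0.3840659  -1.25083187] 0.007178919798264606
detilt [0.019 0.028 0.   ] turn z -1.964 shift [-0.548 -7.79   0.017] q [ 0.37  0.43  0.2   1.33 -0.    0.8 ] 16.1
```

View pics/s3.png

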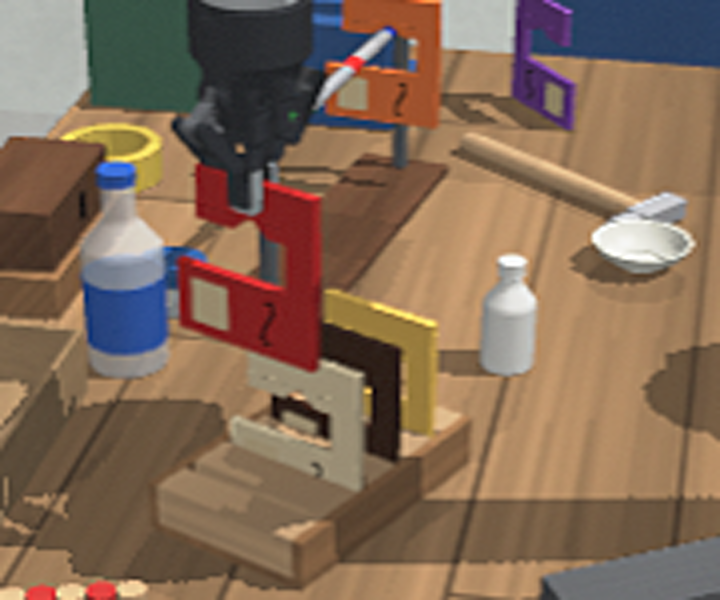

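The side view shows the red board hanging straight in the gripper, clear of the rack, with the other boards undisturbed. Turning it square to the rail and carrying it to the green band.

Call:
servo_tool --offset '[[0,0,0],[0,0,0],[0,0,0],[0,-0.2,0],[-0.05,-0.4,0],[-0.05,-0.6,0],[-0.05,-0.6,0],[-0.05,-0.6,0],[-0.05,-0.6,0],[-0.05,-0.6,0]]' --rotation '[[0.02,0.03,-0.5],[0,0,-0.7],[0,0,-0.7],[0,0,0],[0,0,0],[0,0,0],[0,0,0],[0,0,0],[0,0,0],[0,0,0]]'

```text
t: 17.1
eef_pos: [0.5357, 0.1136, 0.3427]
tool_rot: [-3.138, -0.006, 2.977]
contact_force: [0.3, -0.2, -1.1]
gripper_width: 0.0072
gripper_force: 40.1
```

Call:
servo_tool --offset '[[-0.05,-0.6,0],[-0.05,-0.6,0],[-0.05,-0.6,0],[-0.05,-0.6,0],[-0.05,-0.6,0],[-0.05,-0.5,0],[0,-0.3,0],[0,0,0],[0,0,0]]' --rotation '[[0,0,0],[0,0,0],[0,0,0],[0,0,0],[0,0,0],[0,0,0],[0,0,0],[0,0,0],[0,0,0]]'

```text
t: 18.0
eef_pos: [0.5206, -0.0743, 0.3438]
tool_rot: [-3.14, -0.005, 2.979]
contact_force: [-0.0, 0.7, -1.3]
gripper_width: 0.0072
gripper_force: 40.1
```

```bash
python3 -c "
from h import *
go([.5197,-.0933,.2687],np.pi-.1524)"
```

```text
detilt [-0.013 -0.036  0.   ] turn z -0.074 shift [-0.039 -0.378  1.501] q [-0.28  0.24 -0.08  1.25 -0.   -0.12] 18.0
```

Call:
servo_tool --offset '[[-0.02,-0.19,0],[-0.02,-0.19,0.1],[0,0,0.3],[0,0,0.4],[0,0,0.4],[0,0,0.3],[0,0,0],[0,0,0]]' --rotation '[[-0.01,-0.03,-0.07],[0,0,0],[0,0,0],[0,0,0],[0,0,0],[0,0,0],[0,0,0],[0,0,0]]'

```text
t: 18.8
eef_pos: [0.5201, -0.0937, 0.2692]
tool_rot: [-3.141, -0.0, 2.99]
contact_force: [0.4, 0.2, -2.0]
gripper_width: 0.0068
gripper_force: 40.0
```

```bash
python3 -c "
from h import *
s=manip.observe();t=manip.camera('top');w=manip.camera('side')
f=lambda i,k:cv2.resize(i,None,fx=k,fy=k,interpolation=cv2.INTER_CUBIC)
cv2.imwrite('pics/t4.png',cv2.vconcat([f(t[145:215,240:380],4),f(w[155:225,220:360],4)])[:,:,::-1])
go([.5197,-.0933,.2687],np.pi-.1524)
go([.6136,-.1077,.2687],np.pi-.1524)"
```

```text
detilt [-0.01   0.012 -0.   ] turn z 0.006 shift [0.022 0.009 0.029] q [-0.32  0.28 -0.22  1.07 -0.   -0.17] 18.9
detilt [-0.01   0.012 -0.   ] turn z 0.006 shift [-1.878  0.01   0.029] q [-0.32  0.28 -0.22  1.07 -0.   -0.17] 18.9
```

View pics/t4.png

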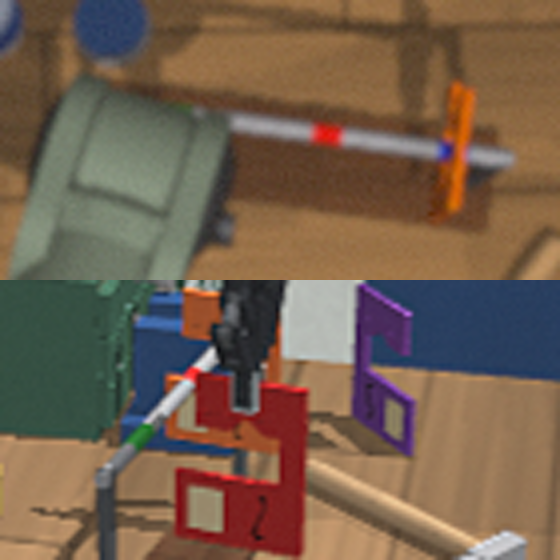

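The red board is held level in front of the rail at the green band, with its mouth facing the bar. Moving it in now.

Call:
servo_tool --offset '[[-0.1,0,0],[-0.2,0,0],[-0.3,0,0.02],[-0.3,0,0],[-0.3,0,0],[-0.3,0,0],[-0.25,0,0],[-0.13,0,0],[0,0,0],[0,0,0]]' --rotation '[[0,0,0],[0,0,0],[0,0,0],[0,0,0],[0,0,0],[0,0,0],[0,0,0],[0,0,0],[0,0,0],[0,0,0]]'

```text
t: 19.9
eef_pos: [0.6129, -0.1079, 0.2681]
tool_rot: [-3.141, -0.0, 2.99]
contact_force: [0.3, 1.5, -0.6]
gripper_width: 0.0073
gripper_force: 40.1
```

```bash
python3 -c "
from h import *
go([.6136,-.1077,.2445],np.pi-.1524)"
```

```text
detilt [-0.007 -0.003  0.   ] turn z 0.006 shift [-0.013  0.006  0.471] q [-0.29  0.46  0.03  1.15 -0.   -0.14] 19.9
```

Call:
servo_tool --offset '[[-0.01,0,0.1],[0,0,0.15],[0,0,0.12],[0,0,0.07],[0,0,0.03],[0,0,0],[0,0,0]]' --rotation '[[0,0,0],[0,0,0],[0,0,0],[0,0,0],[0,0,0],[0,0,0],[0,0,0]]'

```text
t: 20.6
eef_pos: [0.6135, -0.108, 0.2448]
tool_rot: [-3.14, 0.0, 2.99]
contact_force: [0.3, 0.1, -1.5]
gripper_width: 0.0073
gripper_force: 40.2
```

Call:
servo_tool --offset '[[0,0,0.02],[0,0,0.02],[0,0,0.01],[0,0,0],[0,0,0]]' --rotation '[[0,0,0],[0,0,0],[0,0,0],[0,0,0],[0,0,0]]'

```text
t: 21.1
eef_pos: [0.6142, -0.1082, 0.2429]
tool_rot: [-3.14, 0.002, 2.99]
contact_force: [1.7, 0.0, 3.2]
gripper_width: 0.0071
gripper_force: 40.6
```

Seated: the vertical force changed from −1.5 to +3.2 N at the expected height. Easing up half a millimetre and sliding to the red band.

Call:
servo_tool --offset '[[0,0,-0.02],[0,-0.1,0],[0,-0.2,0],[0,-0.25,0],[0,-0.25,0],[0,-0.25,0],[0,-0.2,0],[0,-0.1,0],[0,0,0]]' --rotation '[[0,0,0],[0,0,0],[0,0,0],[0,0,0],[0,0,0],[0,0,0],[0,0,0],[0,0,0],[0,0,0]]'

```text
t: 22.0
eef_pos: [0.6031, -0.1767, 0.2434]
tool_rot: [-3.138, 0.0, 2.988]
contact_force: [2.3, -3.2, 1.2]
gripper_width: 0.0072
gripper_force: 40.4
```

```bash
python3 -c "
from h import *
p=np.array([.5972,-.2078])+.001*np.array([.9884,-.1518])-.0265*np.array([.1518,.9884])
print(p);go([*p,.2435],np.pi-.1524)"
```

```text
[ 0.5941657 -0.2341444]
detilt [-0.027  0.002 -0.   ] turn z -0.008 shift [ 0.003 -1.162 -0.003] q [-0.4   0.48  0.01  1.1  -0.   -0.25] 22.0
```

Call:
servo_tool --offset '[[-0.01,-0.1,-0.01],[0,-0.2,0],[0,-0.25,0],[0,-0.25,0],[0,-0.2,0],[0,-0.12,0],[0,-0.04,0],[0,0,0],[0,0,0]]' --rotation '[[0,0,0],[0,0,0],[0,0,0],[0,0,0],[0,0,0],[0,0,0],[0,0,0],[0,0,0],[0,0,0]]'

```text
t: 22.9
eef_pos: [0.5946, -0.232, 0.2436]
tool_rot: [-3.14, -0.001, 2.99]
contact_force: [-0.1, 0.1, -0.8]
gripper_width: 0.0071
gripper_force: 40.1
```

```bash
python3 -c "
from h import *
p=np.array([.5972,-.2078])+.001*np.array([.9884,-.1518])-.0265*np.array([.1518,.9884])
go([*p,.2435],np.pi-.1524)"
```

```text
detilt [-0.009 -0.007  0.   ] turn z 0.006 shift [ 0.003 -0.043  0.001] q [-0.49  0.5   0.04  1.11 -0.   -0.34] 22.9
```

Final 2 mm, then lower, release and retreat.

Call:
servo_tool --offset '[[0,-0.045,0],[0,0,0.01],[0,0,0]]' --rotation '[[0,0,0],[0,0,0],[0,0,0]]'

```text
t: 23.2
eef_pos: [0.5946, -0.2342, 0.2432]
tool_rot: [-3.141, -0.0, 2.99]
contact_force: [0.9, 0.7, -1.0]
gripper_width: 0.0075
gripper_force: 40.1
```

Call:
servo_tool --offset '[[0,0,0],[0,0,0],[0,0,0],[0,0,0],[0,0,-0.2],[0,0,-0.4],[0,0,-0.5],[0,0,-0.5],[0,0,-0.3],[0,0,0]]' --rotation '[[0,0,0],[0,0,0],[0,0,0],[0,0,0],[0,0,0],[0,0,0],[0,0,0],[0,0,0],[0,0,0],[0,0,0]]' --gripper 0.1

```text
t: 24.2
eef_pos: [0.5958, -0.2349, 0.3419]
tool_rot: [-3.139, 0.005, 2.99]
contact_force: [-0.0, -0.5, 0.9]
gripper_width: 0.0385
gripper_force: 0.0
```

Call:
servo_tool --offset '[[0.3,0.2,0],[0.5,0.3,0],[0.5,0.3,0],[0.5,0.3,0],[0.5,0.3,0],[0.3,0.2,0],[0,0,0],[0,0,0]]' --rotation '[[0,0,0],[0,0,0],[0,0,0],[0,0,0],[0,0,0],[0,0,0],[0,0,0],[0,0,0]]'

```text
t: 25.0
eef_pos: [0.4784, -0.1356, 0.3381]
tool_rot: [-3.14, 0.001, 2.99]
contact_force: [-0.1, -0.3, -0.1]
gripper_width: 0.0384
gripper_force: 0.0
```

```bash
python3 -c "
from h import *
s=manip.observe();t=manip.camera('top');w=manip.camera('side')
f=lambda i,k:cv2.resize(i,None,fx=k,fy=k,interpolation=cv2.INTER_CUBIC)
cv2.imwrite('pics/t5.png',cv2.vconcat([f(t[150:207,250:380],6)[:300],f(w[155:205,230:360],6)])[:,:,::-1]); print(s['t'],s['eef_pos'])
for n,y in (('red',-.028),('blue',-.130)):
  for h in (.207,.242):
    p=[.5972+y*.1518,-.2078+y*.9884,h]; q=proj('top',p); print(n,h,(q-[250,150])*6)"
```

```text
25.0 [ 0.47841319 -0.13560083  0.33812332]
red 0.207 [430.63033759 168.99797628]
red 0.242 [434.93245192 161.17995619]
blue 0.207 [622.36143736 194.86717385]
blue 0.242 [631.01465669 187.63686816]
```

View pics/t5.png

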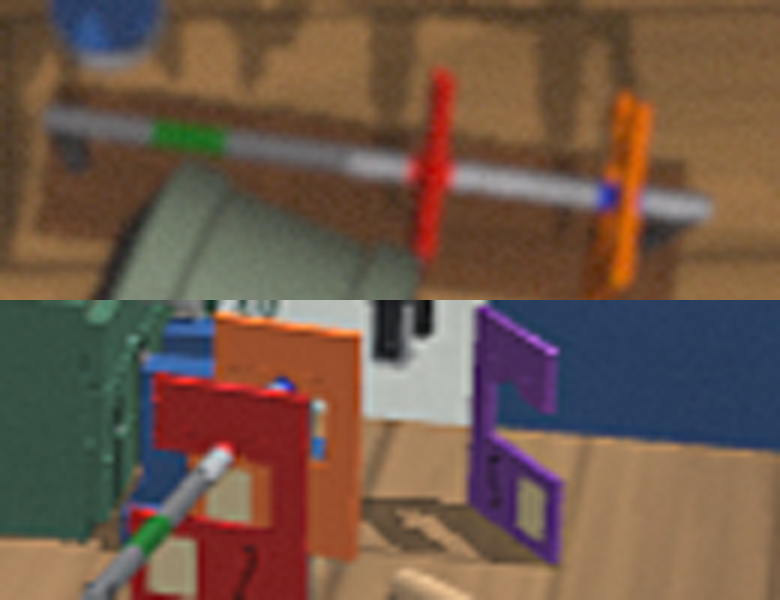

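The final view shows the red board hanging square at (434,168), with the red band visible on both sides of it. The orange board is at (632,190), where the projection puts the blue band's middle (631,188). Both are upright and the gripper is clear.

```bash
python3 -c "
from h import *
print(manip.finish_job())"
```

```text
the job is handed in; nothing more can be done
None
```

I handed the job in at about 25 s of the 72 s allowed: the orange board hangs on the blue band and the red board on the red band. In the last pictures both hang free and square to the rail, with the gripper clear. The other rack boards were still in place when last seen, just after the red board was lifted out. No verdict came back.

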